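# Load a coverslip chamber under the stage clip of a microscope

## Task

Load the round steel coverslip chamber on the microscope's stage: with one fingertip hold down the thumb plate of the spring clip so that its nose is raised, and while holding it push the chamber beneath the nose with the other fingertip until it is home against the two locating pins. Then let the clip come down on the chamber and take the hand away. Only push the chamber, gently, for it holds glass: never pick it up or pinch it, and leave the other things where they stand.

Things in the scene. Friction and masses are not known exactly. Their poses are not given: they have to be found in the camera images.
- microscope: compact inverted microscope, fixed to the bench: white body under a black level stage plate 210 mm (x) by 190 mm (y), its surface 150 mm above the bench. Origin under the middle of the foot, on the bench, straight below the seat. x, y: the axes of the stage; the spring clip stands on the +y side of the seat and lies along y
- seat (a point): where the middle of the chamber belongs, on the stage surface, at the stage's middle, over a flush dark glass port; axes as the microscope's. Two steel pins, 6 mm in diameter, 7 mm high, stand at x = +17 and -17 mm, y = +12.3 mm from here; the chamber coming from -y is home when its side meets both. The clip's nose reaches in between them
- clip (a joint): plain steel spring lever clip, along y. Angle in rad: 0 at rest, nose down on the stage barring the chamber's way (it cannot be wedged up); 0.60 with its thumb plate pressed fully down, level, against its stop, nose 10 mm above the stage. The nose clears the chamber's top from 0.43; resting on the chamber it reads 0.41. A spring returns it: about 4 N at the plate's middle, 8 N near the pivot
- clip_plate (a point): middle of the top of the clip's thumb plate (18 mm wide in x, 25 mm long, ridged); moves with the clip. At rest the plate slopes up away from the nose at 0.60 rad, from 8 mm above the stage at y = +36 mm from the seat to 22 mm at y = +56 mm. Pressed fully down it lies level from y = +33 to +58 mm, its top 2.5 mm above the stage
- clip_nose (a point): underside of the clip's rounded nose (12 mm wide in x). At rest its front is 10 mm in +y from the seat. The clip's pivot, along x, is at y = +25.6 mm from the seat, 10 mm above the stage, between two ears (20 mm over all in x, 10 mm in y, 14 mm high)
- chamber: coverslip chamber: flat round disc of bare steel, 36 mm in diameter, 7 mm thick, with a small glass window in the middle, about 42 g; lies loose on the stage on the -y side of the seat. Origin: centre of its underside. Not to be squeezed or pushed with more than 20 N
- dish: lidded pale plastic culture dish, 38 mm across, 12 mm high, standing on the stage on its +x side; leave alone. Origin: centre of its underside
- tip_box: blue pipette tip box with clear lid, 118 x 82 x 83 mm, on the bench; leave alone. Origin: centre of its underside
- bottle: small reagent bottle, 60 mm across, 125 mm high, on the bench; leave alone. Origin: centre of its underside
- slide_box: flat white slide box, 86 x 101 x 34 mm, on the bench; leave alone. Origin: centre of its underside
There are look-alikes about, which are no part of the job. Of the things shaped like the chamber, the steel one is meant.

How it is judged:
By the outcome, as a careful person would: the job done as asked, in the order asked, and still so for the second after the job is handed in, with the robot touching nothing.
It also fails if it takes over 64 s, if anything falls off the work surface, if the arm or the gripper's body presses on something with over 40 N, if the wrist force passes 120 N, or if a joint passes its speed limit or range.

## Robot

A 7-joint arm with a two-finger parallel gripper is mounted at the origin on the work surface. World frame = base frame: x ahead of the robot, y to its left, z up, the work surface at z = 0. Lengths are in mm, angles in rad, forces in N, time in s.
With the tool pointing down it reaches from about 400 to 875 mm from the base axis. Payload 4.4 kg.
Tool frame: the origin (TCP) lies midway between the tips of the shut fingers; the grasp point (between the pads) lies 19 mm behind it; z points along the fingers, y is the line along which they close (so a half turn about z gives the same grasp; the last joint's range is limited). The gripper opens to 85 mm and grips with 20 to 120 N. Pads are 22 mm wide; open, the fingers measure 114 mm over their backs; the gripper's body (76 mm by 85 mm) begins 54 mm behind the grasp point. The pads swing forward as they close: fully open they stand 13 mm farther back than shut.
Start: joints at [1.121, 0.628, 0.038, 1.517, -0.027, 0.996, -0.02], TCP at [243.418, -602.715, 231.313] pointing down, gripper open.
Joint ranges: [-3.06, 3.06], [-0.37, 2.12], [-1.25, 1.32], [0.18, 2.47], [-1.1, 4.24], [0.23, 1.98], [-2.94, 2.94]. Speed limits (rad/s): [2.57, 2.57, 3.14, 3.14, 3.14, 3.14, 3.14].

## Interface

Orientations are given as [roll, pitch, yaw] about the fixed x, y, z axes, in that order (R = Rz(yaw) Ry(pitch) Rx(roll)).
In Python, from cell import ctrl gives the robot as it stands. The module is installed in compiled form; this text tells all that it offers.
- The arm moves only by the tool step_arm, never from a script. Its argument "commands" is one flat list of numbers, 7 for each row, row after row: the shift along the tool's x, y, z in cm, then the turn, a rotation vector about the tool's x, y, z in rad, then the opening, from 0 (shut) to 1 (fully open). A call has 1 to 10 rows; each row is the pose to reach, as a shift and turn from the pose commanded when the call began, along the tool's axes at that moment; what a row does not reach only later rows make up. A row lasts 1/10 s, in which the tool goes at most 50 mm and 8.59 degrees, less where a joint would pass 70% of its speed; a pose out of reach is approached as far as the arm can. A call with a gripper value outside its range is refused whole. The fingers move at their own pace and stop on an object; the grip force is fixed at half the most. Time passes only in rows, so rows that repeat a pose let the fingers close. It gives the time, the measured TCP pose, the force, the opening and the grip force at its end, in the units of the state.
- ctrl.read_state(): the state, without advancing time (a new reading comes with each control period).
- ctrl.get_image(name): name is "side" or "top" or "wrist"; returns a dict with "image" (480x640x3 uint8, red, green, blue), "range_z" (480x640 float32, mm along the optical axis (not along the pixel's ray), 0 where there is no reading), "vfov" (degrees; the focal length in pixels is half the picture's height over the tangent of half this angle, whatever the lens; pixels are square), "cx", "cy" (the principal point, pixels), "world_to_cam" (4x4, takes a point from world to camera coordinates). Camera axes: x right, y down, z forward; pixel columns grow to the right and rows downward; lengths in mm; the calibration is good to about 2 mm. A picture is of the moment at which its call begins.
- ctrl.finish_job(): hands the job in; it is judged then, once.
The state is a dict: "clock": time; "qpos": joint angles; "qd": joint speeds; "tau": joint torques, N m; "eef_pos": TCP position; "tool_rot": TCP orientation; "force": force on the tool from outside, world axes, zero at the start; "torque": the same for the moment, N m; "width": finger opening in mm; "gripper_force": force on a finger pad.
Only numpy, scipy, OpenCV 4.12 (cv2) and the standard library are available. Lean on these libraries where they do the work, as an engineer would, in place of code of your own. Each camera call takes 0.05 s, during which the arm holds its last target. There are 200 camera calls.

## Working session

There is one attempt and no reset: what is moved stays moved. The work goes in short steps, Python scripts to look and compute and a tool call to move; the robot and the scene stay as the last step left them, time stands still between calls to the robot, and variables do not carry over. Pictures are saved under pics/ and viewed, at most 12 in all, crops included, and the job is handed in when it is done.

Besides the shell and the picture viewer there is one more tool, called after ">>>" as name(argument=value, ...) on one line, values as JSON. step_arm: Moves the arm, as the interface text tells. Its arguments: {"type":"object","properties":{"commands":{"type":"array"}},"required":["commands"]}

```bash
mkdir -p pics
cat > h.py <<'E'
import numpy as np,cv2
from cell import ctrl
def grab(n,f=None):
    d=ctrl.get_image(n)
    if f: cv2.imwrite(f'pics/{f}.png',d['image'][:,:,::-1]); np.savez(f'pics/{f}.npz',**d)
    return d
def ray(d,u,v,z):
    f=240/np.tan(np.radians(float(d['vfov'])/2)); T=np.linalg.inv(d['world_to_cam'])
    r=T[:3,:3]@np.array([(u-d['cx'])/f,(v-d['cy'])/f,1]); o=T[:3,3]
    return o+r*(z-o[2])/r[2]
def px(d,p):
    f=240/np.tan(np.radians(float(d['vfov'])/2)); c=d['world_to_cam']@np.append(p,1)
    return c[0]/c[2]*f+d['cx'],c[1]/c[2]*f+d['cy']
def cloud(d):
    f=240/np.tan(np.radians(float(d['vfov'])/2)); T=np.linalg.inv(d['world_to_cam'])
    z=d['range_z'];v,u=np.mgrid[:480,:640]
    P=np.stack([(u-d['cx'])/f*z,(v-d['cy'])/f*z,z],-1)
    return P@T[:3,:3].T+T[:3,3]
E
python3 - <<'E'
from h import *
for n in ('top','side','wrist'):
    d=grab(n,n+'0'); print(n,d['vfov'],d['cx'],d['cy'],np.linalg.inv(d['world_to_cam'])[:3].round(2).tolist())
s=ctrl.read_state(); print(s)
E
```

```text
top 42.908655691204 321.86929537155646 238.77342778705727 [[-0.02, -0.99, 0.16, 414.83], [-1.0, 0.01, -0.02, 51.92], [0.01, -0.16, -0.99, 1350.11]]
side 55.876332871865635 317.2550897372054 236.29062557640552 [[0.99, 0.07, -0.12, 715.57], [0.14, -0.64, 0.76, -502.45], [-0.02, -0.77, -0.64, 599.9]]
wrist 69.8217216573794 311.0311977588879 234.681199469174 [[0.37, -0.88, -0.29, 316.82], [-0.93, -0.36, -0.11, -573.34], [-0.0, 0.31, -0.95, 372.18]]
{'clock': 0.15, 'qpos': array([ 1.12122047,  0.62911884,  0.03844695,  1.51810974, -0.02700385,
        0.99629307, -0.02002555]), 'qd': array([-0.00124075, -0.00408013,  0.00046078, -0.00410493, -0.00053466,
       -0.00081943, -0.00071492]), 'tau': array([ 1.84653589e-03, -5.63800442e+01,  1.22767892e+00, -1.93650824e+01,
        1.11003596e-02,  7.43045937e-03, -6.99128563e-06]), 'eef_pos': array([ 243.23824956, -602.28161911,  230.61905371]), 'tool_rot': array([-3.14018125e+00,  8.87973411e-07,  3.83750033e-01]), 'force': array([-0.37439615, -0.35187884,  0.11767116]), 'torque': array([0.00698986, 0.00559694, 0.00935879]), 'gripper_force': 0.0, 'width': 85.61083298928413}
```

View pics/top0.png

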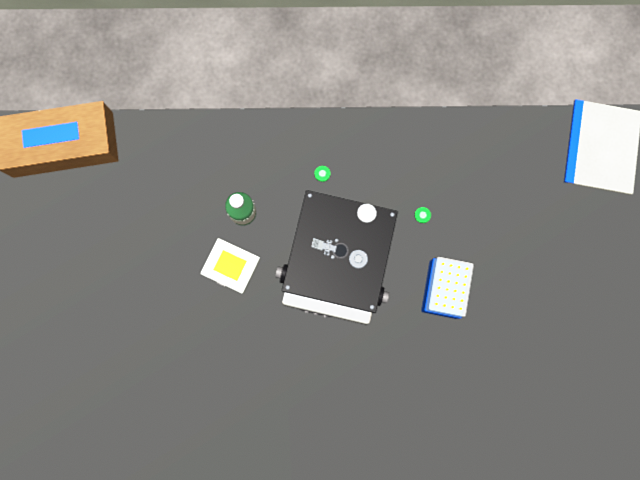

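View pics/side0.png

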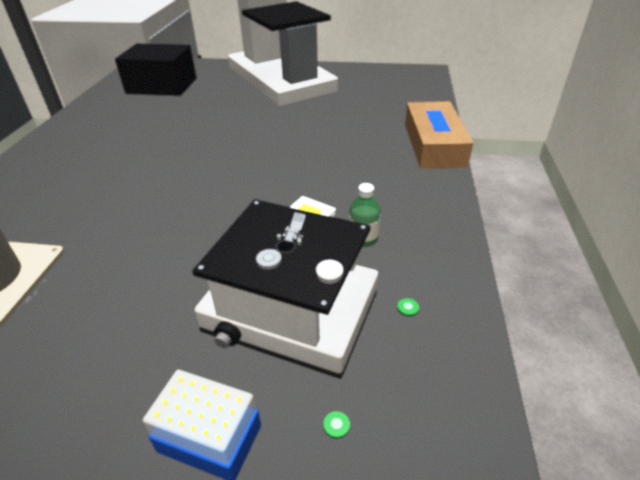

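Top: stage centred near (340,252), clip (323,246), port (341,250), steel chamber (359,259), dish (367,213). I'll get rough positions, then look from the wrist camera.

```bash
cat > a.py <<'E'
from h import *
d=dict(np.load('pics/top0.npz'))
for n,u,v,z in [('port',341,250,150),('cham',359,259,157),('dish',367,213,162),('clip',318,244,160)]: print(n,ray(d,u,v,z).round(1))
P=cloud(d); m=(abs(P[...,2]-150)<8)&(d['range_z']>0)
m=cv2.morphologyEx(m.astype(np.uint8),cv2.MORPH_CLOSE,np.ones((15,15)))
n,l,s,c=cv2.connectedComponentsWithStats(m); i=1+np.argmax(s[1:,4])
q=cv2.minAreaRect(np.argwhere(l==i)[:,::-1].astype(np.float32)); print(q)
b=np.array([ray(d,*p,150) for p in cv2.boxPoints(q)]);print(b.round(1),b.mean(0))
print(np.linalg.norm(np.diff(b,axis=0),axis=1),[np.arctan2(*(e[1::-1])) for e in np.diff(b,axis=0)])
E
python3 a.py
```

```text
port [588.3  -4.5 150. ]
cham [568.9 -39.3 157. ]
dish [660.1 -57.2 162. ]
clip [599.5  41.1 160. ]
((339.59832763671875, 250.90728759765625), (96.61463165283203, 104.78453063964844), 12.994616508483887)
[[ 508.6  115.5  150. ]
 [ 713.7   66.9  150. ]
 [ 666.4 -121.7  150. ]
 [ 463.3  -68.1  150. ]] [587.99753023  -1.84308722 150.        ]
[210.84052694 194.47633473 210.04932893] [np.float64(-0.2327450975719236), np.float64(-1.8166717964076728), np.float64(2.883459705414583)]
```

>>> step_arm(commands=[52.5, -43.1, -1, 0, 0, 0.63, 1, 52.5, -43.1, -1, 0, 0, 0.63, 1, 52.5, -43.1, -1, 0, 0, 0.63, 1, 52.5, -43.1, -1, 0, 0, 0.63, 1, 52.5, -43.1, -1, 0, 0, 0.63, 1, 52.5, -43.1, -1, 0, 0, 0.63, 1, 52.5, -43.1, -1, 0, 0, 0.63, 1, 52.5, -43.1, -1, 0, 0, 0.63, 1, 52.5, -43.1, -1, 0, 0, 0.63, 1, 52.5, -43.1, -1, 0, 0, 0.63, 1])

```text
clock: 1.15
eef_pos: [483.6, -161.9, 238.7]
tool_rot: [3.142, -0.0, -0.246]
force: [1.5, -0.9, 0.7]
width: 85.4
gripper_force: 0.0
```

>>> step_arm(commands=[4.3, -17.3, 0, 0, 0, 0, 1, 4.3, -17.3, 0, 0, 0, 0, 1, 4.3, -17.3, 0, 0, 0, 0, 1, 4.3, -17.3, 0, 0, 0, 0, 1, 4.3, -17.3, 0, 0, 0, 0, 1, 4.3, -17.3, 0, 0, 0, 0, 1, 4.3, -17.3, 0, 0, 0, 0, 1])

```text
clock: 1.85
eef_pos: [566.1, -8.2, 238.5]
tool_rot: [3.14, 0.001, -0.248]
force: [0.9, 0.1, -0.1]
width: 85.4
gripper_force: 0.0
```

```bash
python3 -c "
from h import *
d=grab('wrist','w1');s=ctrl.read_state();print(s['eef_pos'],s['tool_rot'],s['force'])"
```

```text
[566.17546933  -8.43154021 238.67702594] [ 3.14060858e+00  3.16935585e-04 -2.48814684e-01] [-0.08530998  0.33469533  0.66142011]
```

View pics/w1.png

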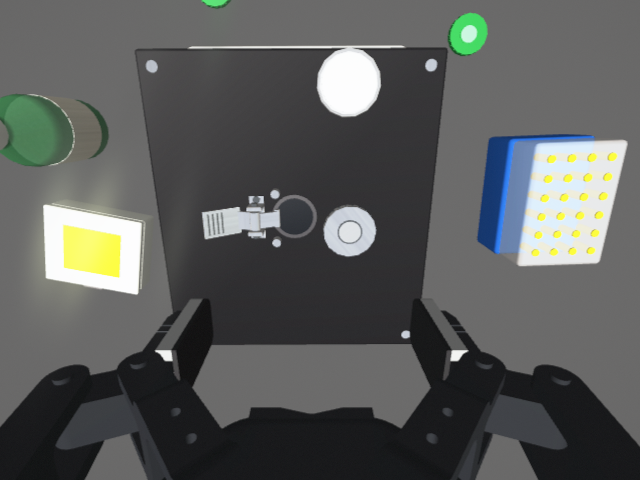

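Wrist view: port ring (294,216), pins (275,194)/(277,243), clip plate (220,223), chamber (350,231), dish (348,82), stage screws (152,67),(431,65),(405,334).

```bash
cat > b.py <<'E'
from h import *
d=dict(np.load('pics/w1.npz')); im=d['image']; P=cloud(d)
print('stage z',np.median(P[120:180,180:300,2]),np.median(P[280:330,230:400,2]),'cham top',np.median(P[215:222,335:365,2]))
g=cv2.cvtColor(im,cv2.COLOR_RGB2GRAY)
m=(g>110).astype(np.uint8); n,l,s,c=cv2.connectedComponentsWithStats(m)
for i in range(1,n):
    if s[i,4]>12 and 130<c[i][0]<450 and c[i][1]<350: print(c[i].round(1),s[i])
k=l[231,335]; cn=cv2.findContours((l==k).astype(np.uint8),0,1)[0]; e=cv2.fitEllipse(max(cn,key=len)); print('ell',e)
A=[ray(d,152,67,150),ray(d,431,65,150),ray(d,405,334,150)]
print('screws',np.round(A,1))
p1,p2=ray(d,275,194,157),ray(d,277,243,157); print('pins',p1,p2,np.linalg.norm(p1-p2),'ang',np.arctan2(*(p1-p2)[1::-1]))
print('port',ray(d,294,216,150),'cham',ray(d,*e[0],156))
print('edgeyaw',np.arctan2(*(A[0]-A[1])[:2][::-1])-np.pi/2, np.arctan2(*(A[1]-A[2])[1::-1]))
E
python3 b.py
```

```text
stage z 149.0802938329707 149.19332748308244 cham top 156.2323030895672
[214.2   2.1] [201   0  27   7 126]
[339.2  75.8] [ 188   45  218   72 4239]
[430.7  64.8] [425  59  12  13 128]
[151.2  66. ] [145  60  13  13 131]
[274.5 193.9] [270 190  10   9  71]
[242.9 220.2] [ 202  195  114   44 2060]
[251.  199.2] [249 196   6   8  39]
[260.5 199.3] [257 196   7   8  47]
[349.2 231. ] [ 323  206   53   51 2077]
[276.2 242.6] [272 239   9   8  60]
[162.4 275.2] [157 253  12  41 244]
[405.3 334.1] [401 330   9   9  60]
ell ((349.2152099609375, 230.9721221923828), (49.00178909301758, 52.09988784790039), 73.71306610107422)
screws [[ 698.1   57.5  150. ]
 [ 657.5 -106.9  150. ]
 [ 473.9  -60.6  150. ]]
pins [605.78887399   5.71165058 157.        ] [572.64557929  13.83484756 157.        ] 34.12424816099394 ang -0.24035521659662581
port [586.57652961  -1.69993494 150.        ] cham [568.56347829 -36.18954006 156.        ]
edgeyaw -0.2416111974278159 -0.24712755624978103
```

>>> step_arm(commands=[-0.93, 7.0, 2, 0, 0, 0.408, 0, -0.93, 7.0, 4, 0, 0, 0.408, 0, -0.93, 7.0, 4.5, 0, 0, 0.408, 0, -0.93, 7.0, 4.5, 0, 0, 0.408, 0, -0.93, 7.0, 4.5, 0, 0, 0.408, 0, -0.93, 7.0, 4.5, 0, 0, 0.408, 0, -0.93, 7.0, 4.5, 0, 0, 0.408, 0, -0.93, 7.0, 4.5, 0, 0, 0.408, 0, -0.93, 7.0, 4.5, 0, 0, 0.408, 0])

```text
clock: 2.8
eef_pos: [540.9, -72.0, 193.9]
tool_rot: [-3.141, -0.0, -0.653]
force: [-0.1, -0.3, -0.0]
width: 0.2
gripper_force: 0.0
```

```bash
python3 -c "
from h import *
d=grab('wrist','w2');s=ctrl.read_state();print(s['eef_pos'],s['tool_rot'],s['force'])
print(px(d,s['eef_pos']))"
```

```text
[540.88045922 -72.03464271 193.86525424] [-3.14129520e+00 -2.83041593e-04 -6.53561072e-01] [-0.32519538  0.28327769 -0.22207662]
(np.float64(310.78101728102706), np.float64(303.44555938846946))
```

View pics/w2.png

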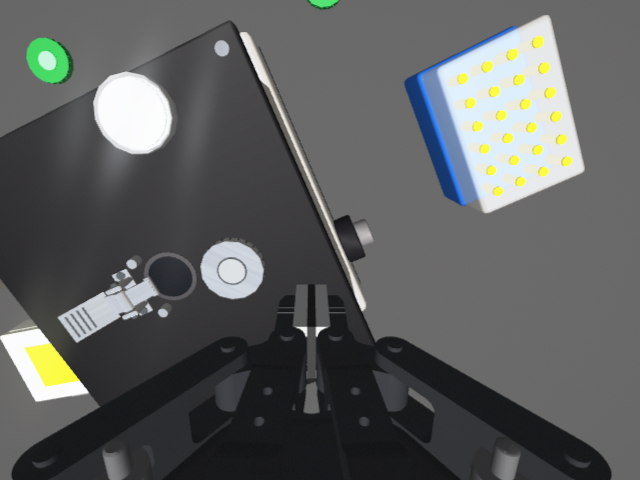

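The shut tips are at (295–328, 285), with a wider backing block from (278–345, 298); chamber at (232,270). I'll scale these to get the fingertip profile.

Run:
```python
from h import *
d=dict(np.load('pics/w2.npz')); from scipy.spatial.transform import Rotation as R
t=np.array([540.88,-72.03,193.87]); M=R.from_euler('xyz',[-3.1413,-.0003,-.6536]).as_matrix()
for x in(-11,11):
  for z in(0,-5,-10,-20,-30): print(x,z,[np.round(px(d,t+M@np.array([x,y,z])),0).tolist() for y in(-14,-7,7,14)])
P=cloud(d)
for v in(286,290,294,298,302,308,316): print(v,[(u,((P[v,u]-t)@M).round(0).tolist()) for u in(285,300,325,338)])
```

```text
-11 0 [[281.0, 324.0], [296.0, 324.0], [326.0, 324.0], [340.0, 324.0]]
-11 -5 [[280.0, 330.0], [296.0, 330.0], [326.0, 330.0], [341.0, 330.0]]
-11 -10 [[279.0, 337.0], [295.0, 337.0], [326.0, 337.0], [342.0, 337.0]]
-11 -20 [[277.0, 351.0], [294.0, 351.0], [328.0, 351.0], [344.0, 351.0]]
-11 -30 [[275.0, 367.0], [293.0, 367.0], [329.0, 367.0], [347.0, 367.0]]
11 0 [[280.0, 282.0], [295.0, 282.0], [326.0, 282.0], [342.0, 282.0]]
11 -5 [[279.0, 287.0], [295.0, 287.0], [327.0, 287.0], [343.0, 287.0]]
11 -10 [[278.0, 292.0], [294.0, 292.0], [327.0, 292.0], [344.0, 292.0]]
11 -20 [[276.0, 304.0], [293.0, 304.0], [328.0, 304.0], [346.0, 304.0]]
11 -30 [[273.0, 317.0], [292.0, 317.0], [330.0, 317.0], [349.0, 317.0]]
286 [(285, [-13.0, -15.0, 45.0]), (300, [12.0, -5.0, -6.0]), (325, [12.0, 6.0, -6.0]), (338, [-13.0, 16.0, 44.0])]
290 [(285, [-16.0, -16.0, 45.0]), (300, [12.0, -5.0, -10.0]), (325, [12.0, 6.0, -9.0]), (338, [-16.0, 16.0, 45.0])]
294 [(285, [-18.0, -16.0, 44.0]), (300, [12.0, -4.0, -13.0]), (325, [11.0, 6.0, -12.0]), (338, [-19.0, 17.0, 46.0])]
298 [(285, [7.0, -11.0, -8.0]), (300, [11.0, -4.0, -16.0]), (325, [12.0, 6.0, -16.0]), (338, [7.0, 12.0, -9.0])]
302 [(285, [8.0, -11.0, -13.0]), (300, [11.0, -4.0, -19.0]), (325, [12.0, 6.0, -20.0]), (338, [8.0, 12.0, -12.0])]
308 [(285, [8.0, -11.0, -17.0]), (300, [11.0, -4.0, -24.0]), (325, [11.0, 6.0, -23.0]), (338, [8.0, 11.0, -17.0])]
316 [(285, [8.0, -10.0, -23.0]), (300, [11.0, -4.0, -29.0]), (325, [12.0, 5.0, -30.0]), (338, [8.0, 11.0, -24.0])]
```

>>> step_arm(commands=[0, 0, 3, 0, 0, 0, 0, 0, 0, 4.05, 0, 0, 0, 0, 0, 0, 4.05, 0, 0, 0, 0, 0, -0.8, 4.05, 0, 0, 0, 0, 0, -1.4, 4.05, 0, 0, 0, 0, 0, -1.7, 4.05, 0, 0, 0, 0, 0, -2.0, 4.05, 0, 0, 0, 0, 0, -2.2, 4.05, 0, 0, 0, 0, 0, -2.4, 4.05, 0, 0, 0, 0, 0, -2.6, 4.05, 0, 0, 0, 0])

```text
clock: 3.85
eef_pos: [556.5, -51.7, 153.3]
tool_rot: [3.141, -0.0, -0.655]
force: [0.6, -0.3, -0.0]
width: 0.1
gripper_force: 0.3
```

>>> step_arm(commands=[0, -0.2, 0, 0, 0, 0, 0, 0, -0.4, 0, 0, 0, 0, 0, 0, -0.6, 0, 0, 0, 0, 0, 0, -0.8, 0, 0, 0, 0, 0, 0, -1.0, 0, 0, 0, 0, 0, 0, -1.2, 0, 0, 0, 0, 0, 0, -1.35, 0, 0, 0, 0, 0, 0, -1.45, 0, 0, 0, 0, 0, 0, -1.5, 0, 0, 0, 0, 0, 0, -1.5, 0, 0, 0, 0, 0])

```text
clock: 4.85
eef_pos: [565.7, -39.6, 153.2]
tool_rot: [-3.141, -0.0, -0.654]
force: [0.0, -0.6, -0.3]
width: -0.1
gripper_force: 0.0
```

```bash
python3 -c "
from h import *
d=grab('wrist','w3');s=ctrl.read_state();print(s['eef_pos'],s['tool_rot'],s['force'])"
```

```text
[565.74273734 -39.57011045 153.17599058] [-3.14139542e+00 -4.83595404e-05 -6.54229555e-01] [0.87497721 0.05314902 0.45397958]
```

View pics/w3.png

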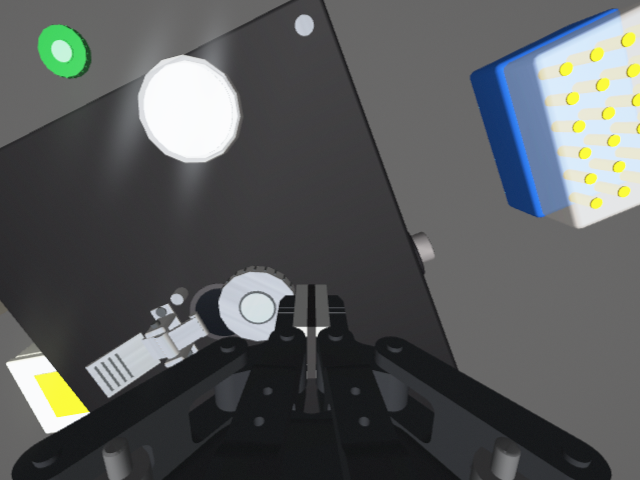

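Chamber in contact with fingertip; its window at (257,308), one pin at (177,299).

```bash
cat >> h.py <<'E'
S=np.array([586.4,-2.0]); EX=np.array([.9706,-.2406]); EY=np.array([.2406,.9706])
def st(p): q=np.asarray(p)[:2]-S; return (q@EX).round(1),(q@EY).round(1)
E
python3 - <<'E'
from h import *
d=dict(np.load('pics/w3.npz'))
c=ray(d,257,308,156);print('window',c,st(c)); t=[565.74,-39.57]; print('tcp',st(t)); print('pin +',st(ray(d,177,299,157)))
g=cv2.cvtColor(d['image'],cv2.COLOR_RGB2GRAY); print(st(np.array(t)+25*np.array([.608,.794])))
print('disc left/top edges',st(ray(d,218,306,157)),st(ray(d,257,271,157)))
E
```

```text
window [580.0612954  -19.70382937 156.        ] (np.float64(-1.9), np.float64(-18.7))
tcp (np.float64(-11.0), np.float64(-41.4))
pin + (np.float64(17.0), np.float64(11.8))
(np.float64(-1.0), np.float64(-18.5))
disc left/top edges (np.float64(6.5), np.float64(-3.4)) (np.float64(14.9), np.float64(-27.2))
```

>>> step_arm(commands=[0, -0.2, 0, 0, 0, 0, 0, 0, -0.4, 0, 0, 0, 0, 0, 0, -0.4, 0, 0, 0, 0, 0, 0, 0.3, 0, 0, 0, 0, 0, 0, 1.5, 0, 0, 0, 0, 0, 0, 2, -3, 0, 0, 0, 0, 0, 2, -6, 0, 0, 0, 0, 0, 2, -6, 0, 0, -0.41, 0.82, 0, 2, -6, 0, 0, -0.41, 0.82, 0, 2, -6, 0, 0, -0.41, 0.82])

```text
clock: 5.9
eef_pos: [552.7, -56.8, 213.6]
tool_rot: [3.141, -0.0, -0.24]
force: [-1.1, -0.1, -0.6]
width: 43.5
gripper_force: 0.0
```

>>> step_arm(commands=[1.97, -6.07, 0, 0, 0, -0.003, 0.82, 1.97, -6.07, 0, 0, 0, -0.003, 0.82, 1.97, -6.07, 0, 0, 0, -0.003, 0.82, 1.97, -6.07, 0, 0, 0, -0.003, 0.82, 1.97, -6.07, 0, 0, 0, -0.003, 0.82])

```text
clock: 6.4
eef_pos: [586.4, -3.3, 213.1]
tool_rot: [3.14, 0.001, -0.243]
force: [-0.1, 0.1, 0.9]
width: 69.9
gripper_force: 0.0
```

```bash
python3 -c "
from h import *
d=grab('wrist','w4');s=ctrl.read_state();print(s['eef_pos'],s['tool_rot'],s['force'],s['width'],st(s['eef_pos']))"
```

```text
[586.54501437  -3.22916898 213.23537083] [ 3.14053547e+00  3.17423278e-04 -2.43491935e-01] [-0.12311243 -0.08429442  0.87585686] 70.00773440225767 (np.float64(0.4), np.float64(-1.2))
```

View pics/w4.png

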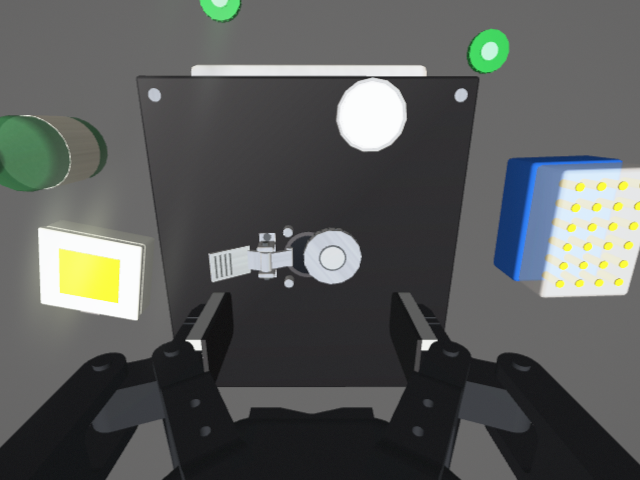

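Chamber (332,257), pins (288,231)/(289,283), plate (231,264); pad tips near (222,293) and (400,293).

Run:
```python
from h import *
d=dict(np.load('pics/w4.npz'));P=cloud(d);t=np.array([586.545,-3.229,213.235])
p,q=ray(d,288,231,157),ray(d,289,283,157);print('pins',st(p),st(q)); print('cham',st(ray(d,332,257,157)))
Q=P-t; X=Q[...,:2]@EX;Y=Q[...,:2]@EY;Z=Q[...,2]
m=(X>4)&(X<14)&(Z<40)&(Z>-20)&(d['range_z']>0)
for sg in(1,-1):
    k=m&(Y*sg>30)&(Y*sg<60); print(sg,'n',k.sum(),'zmin pct',np.percentile(Z[k],[0,2,5,10]),'y of low pts',np.percentile(Y[k&(Z<np.percentile(Z[k],15))],[0,10,50,90,100]))
```

```text
pins (np.float64(17.8), np.float64(12.2)) (np.float64(-16.7), np.float64(12.3))
cham (np.float64(1.0), np.float64(-14.7))
1 n 1531 zmin pct [ 7.08612551 10.26330637 12.26538203 14.49525319] y of low pts [34.02898387 34.26290991 36.11827461 44.3741845  46.99442182]
-1 n 1523 zmin pct [ 6.79857792 10.28222062 12.20053422 14.73028743] y of low pts [-48.94800053 -45.38102406 -37.27686611 -35.58069505 -35.41270158]
```

>>> step_arm(commands=[0, -0.05, 3, 0, 0, 0, 0.82, 0, -0.05, 5, 0, 0, 0, 0.82, 0, -0.05, 5.3, 0, 0, 0, 0.82, 0, -0.05, 5.6, 0, 0, 0, 0.82, 0, -0.05, 5.9, 0, 0, 0, 0.82, 0, -0.05, 6.1, 0, 0, 0, 0.82, 0, -0.05, 6.1, 0, 0, 0, 0.82])

```text
clock: 7.15
eef_pos: [588.2, -1.1, 153.0]
tool_rot: [-3.141, -0.002, -0.241]
force: [0.1, -0.7, 2.2]
width: 69.7
gripper_force: 0.9
```

>>> step_arm(commands=[0, 0, 0.2, 0, 0, 0, 0.82, 0, 0, 0.4, 0, 0, 0, 0.82, 0, 0, 0.4, 0, 0, 0, 0.82])

```text
clock: 7.45
eef_pos: [588.1, -1.4, 148.5]
tool_rot: [3.141, -0.002, -0.242]
force: [0.6, -1.6, 4.0]
width: 70.0
gripper_force: 2.1
```

```bash
python3 -c "
from h import *
d=grab('wrist','w5');s=ctrl.read_state();print(s['eef_pos'],s['tool_rot'],s['force'],s['width'],st(s['eef_pos']))"
```

```text
[588.06006952  -1.38708577 148.52993211] [ 3.14150914e+00 -1.52806406e-03 -2.41731272e-01] [ 0.56710677 -1.37876744  4.08872373] 69.96709269337985 (np.float64(1.5), np.float64(1.0))
```

View pics/w5.png

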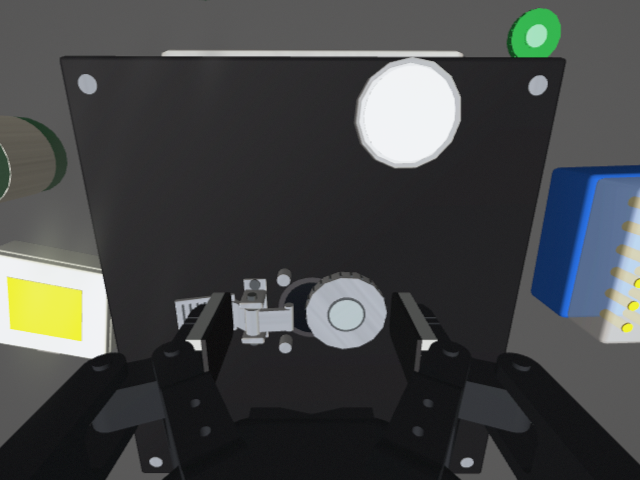

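Left finger sits on the plate just behind the ears, right finger just behind the chamber (346,312). Continue down to the stop.

>>> step_arm(commands=[0, 0, 0.1, 0, 0, 0, 0.82, 0, 0, 0.2, 0, 0, 0, 0.82, 0, 0, 0.2, 0, 0, 0, 0.82])

```text
clock: 7.8
eef_pos: [587.9, -1.9, 146.6]
tool_rot: [3.141, -0.001, -0.242]
force: [0.4, -2.6, 6.6]
width: 69.8
gripper_force: 3.1
```

>>> step_arm(commands=[0, 0, 0.1, 0, 0, 0, 0.82, 0, 0, 0.1, 0, 0, 0, 0.82])

```text
clock: 8.0
eef_pos: [587.9, -2.2, 145.8]
tool_rot: [3.141, -0.001, -0.242]
force: [-0.5, -3.8, 7.8]
width: 70.1
gripper_force: 3.8
```

>>> step_arm(commands=[0, 0, 0.05, 0, 0, 0, 0.82, 0, 0, 0.1, 0, 0, 0, 0.82, 0, 0, 0.1, 0, 0, 0, 0.82])

```text
clock: 8.3
eef_pos: [587.9, -2.3, 145.1]
tool_rot: [3.141, -0.002, -0.242]
force: [-0.5, -3.9, 9.6]
width: 70.3
gripper_force: 4.5
```

Run:
```python
from h import *
d=grab('wrist','w6');s=ctrl.read_state();print(s['eef_pos'],s['force'],s['width'],st(s['eef_pos']))
cv2.imwrite('pics/w6c.png',cv2.resize(d['image'][250:400,150:430,::-1],None,fx=2.8,fy=2.8,interpolation=cv2.INTER_CUBIC))
P=cloud(d)
for u in(265,272,280,286,290): print(u,P[318,u].round(1),st(P[318,u]))
for u in(185,192,200): print('plate',u,P[300,u].round(1),st(P[300,u]))
```

```text
[587.86067721  -2.2838962  145.06117602] [-0.09492098 -4.45630497  8.95091304] 70.07922693302031 (np.float64(1.5), np.float64(0.1))
265 [594.9  15.3 162. ] (np.float64(4.1), np.float64(18.8))
272 [594.3  12.4 162.1] (np.float64(4.1), np.float64(15.9))
280 [594.    9.  163.1] (np.float64(4.8), np.float64(12.5))
286 [593.7   6.5 163.6] (np.float64(5.1), np.float64(10.0))
290 [592.2   5.3 161.7] (np.float64(3.9), np.float64(8.5))
plate 185 [605.9  50.4 150.8] (np.float64(6.3), np.float64(55.5))
plate 192 [606.1  46.3 152.9] (np.float64(7.5), np.float64(51.6))
plate 200 [605.1  43.1 152.5] (np.float64(7.2), np.float64(48.3))
```

View pics/w6c.png

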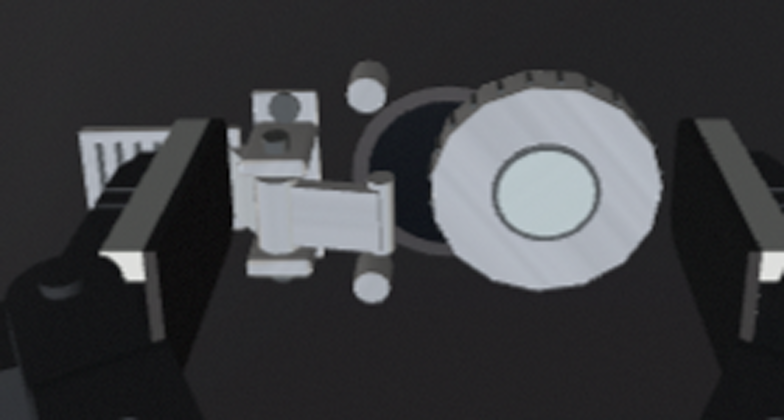

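Plate is level, nose raised well above the chamber's top, pusher finger just behind the chamber. Now slide towards the pins.

>>> step_arm(commands=[0, -0.15, 0, 0, 0, 0, 0.82, 0, -0.3, 0, 0, 0, 0, 0.82, 0, -0.45, 0, 0, 0, 0, 0.82, 0, -0.6, 0, 0, 0, 0, 0.82, 0, -0.75, 0, 0, 0, 0, 0.82, 0, -0.9, 0, 0, 0, 0, 0.82, 0, -1.05, 0, 0, 0, 0, 0.82, 0, -1.2, 0, 0, 0, 0, 0.82, 0, -1.3, 0, 0, 0, 0, 0.82, 0, -1.3, 0, 0, 0, 0, 0.82])

```text
clock: 9.35
eef_pos: [590.3, 8.7, 144.8]
tool_rot: [3.138, -0.001, -0.243]
force: [-1.4, -7.1, 8.7]
width: 70.0
gripper_force: 4.3
```

Run:
```python
from h import *
d=grab('wrist','w7');s=ctrl.read_state();print(s['eef_pos'],s['force'],s['width'],st(s['eef_pos']))
cv2.imwrite('pics/w7c.png',cv2.resize(d['image'][250:400,150:430,::-1],None,fx=2.8,fy=2.8,interpolation=cv2.INTER_CUBIC))
```

```text
[590.34406674   8.69078765 144.83056133] [-1.96935689 -6.89345503  8.08309015] 70.05694788887503 (np.float64(1.3), np.float64(11.3))
```

View pics/w7c.png

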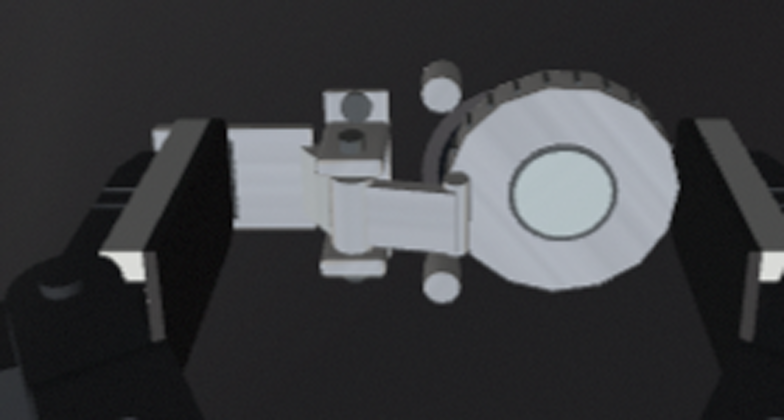

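The nose now overlaps the chamber's edge; some 6 mm remain to the pins.

>>> step_arm(commands=[0, -0.1, 0, 0, 0, 0, 0.82, 0, -0.2, 0, 0, 0, 0, 0.82, 0, -0.3, 0, 0, 0, 0, 0.82, 0, -0.35, 0, 0, 0, 0, 0.82, 0, -0.4, 0, 0, 0, 0, 0.82, 0, -0.4, 0, 0, 0, 0, 0.82])

```text
clock: 10.0
eef_pos: [591.2, 12.4, 144.8]
tool_rot: [3.138, -0.001, -0.243]
force: [-1.6, -6.1, 8.8]
width: 69.9
gripper_force: 4.3
```

>>> step_arm(commands=[0, -0.05, 0, 0, 0, 0, 0.82, 0, -0.1, 0, 0, 0, 0, 0.82, 0, -0.1, 0, 0, 0, 0, 0.82])

```text
clock: 10.3
eef_pos: [591.5, 13.5, 144.8]
tool_rot: [3.138, -0.001, -0.243]
force: [-2.2, -6.5, 7.9]
width: 69.8
gripper_force: 4.2
```

>>> step_arm(commands=[0, -0.05, 0, 0, 0, 0, 0.82, 0, -0.05, 0, 0, 0, 0, 0.82])

```text
clock: 10.5
eef_pos: [591.5, 13.8, 144.8]
tool_rot: [3.138, -0.001, -0.243]
force: [-1.6, -6.6, 8.8]
width: 70.2
gripper_force: 4.2
```

Run:
```python
from h import *
d=grab('wrist','w8');s=ctrl.read_state();print(s['eef_pos'],s['force'],s['width'],st(s['eef_pos']))
cv2.imwrite('pics/w8c.png',cv2.resize(d['image'][250:400,150:430,::-1],None,fx=2.8,fy=2.8,interpolation=cv2.INTER_CUBIC))
```

```text
[591.52129646  13.8122145  144.78234369] [-1.49729154 -6.46189705  9.17193191] 69.84794040329386 (np.float64(1.2), np.float64(16.6))
```

View pics/w8c.png

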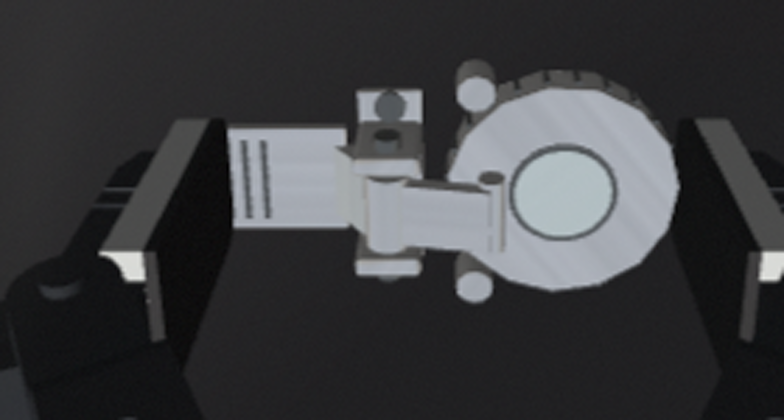

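Almost home; pins just about at the disc's edge. Half-millimetre steps now, watching the force.

>>> step_arm(commands=[0, -0.05, 0, 0, 0, 0, 0.82, 0, -0.05, 0, 0, 0, 0, 0.82])

```text
clock: 10.75
eef_pos: [591.7, 14.4, 144.8]
tool_rot: [3.138, -0.001, -0.243]
force: [-1.2, -6.0, 8.5]
width: 70.1
gripper_force: 4.2
```

>>> step_arm(commands=[0, -0.05, 0, 0, 0, 0, 0.82, 0, -0.05, 0, 0, 0, 0, 0.82])

```text
clock: 10.95
eef_pos: [591.7, 14.6, 144.8]
tool_rot: [3.138, -0.0, -0.243]
force: [-1.3, -7.5, 8.8]
width: 70.0
gripper_force: 4.5
```

Motion is slowing; force just beginning to rise.

>>> step_arm(commands=[0, -0.05, 0, 0, 0, 0, 0.82, 0, -0.05, 0, 0, 0, 0, 0.82])

```text
clock: 11.15
eef_pos: [591.7, 14.7, 144.8]
tool_rot: [3.137, -0.0, -0.244]
force: [-1.3, -8.4, 9.1]
width: 70.1
gripper_force: 4.8
```

>>> step_arm(commands=[0, -0.05, 0, 0, 0, 0, 0.82, 0, -0.05, 0, 0, 0, 0, 0.82])

```text
clock: 11.35
eef_pos: [591.7, 14.8, 144.8]
tool_rot: [3.137, -0.0, -0.244]
force: [-2.6, -7.9, 9.3]
width: 69.9
gripper_force: 5.2
```

Run:
```python
from h import *
d=grab('wrist','w9');s=ctrl.read_state();print(s['eef_pos'],s['force'],s['width'],st(s['eef_pos']))
g=cv2.cvtColor(d['image'],cv2.COLOR_RGB2GRAY)[250:400,150:430]
for f in('w8','w9'):
    g=cv2.cvtColor(np.load(f'pics/{f}.npz')['image'],cv2.COLOR_RGB2GRAY)[250:400,150:430]
    n,l,S_,c=cv2.connectedComponentsWithStats((g>110).astype(np.uint8))
    print(f,[(c[i].round(1).tolist(),int(S_[i,4])) for i in range(1,n) if S_[i,4]>40])
```

```text
[591.69214442  14.7769798  144.7494875 ] [-1.46539519 -8.03968129  8.5930281 ] 70.18455179829323 (np.float64(1.1), np.float64(17.6))
w8 [([169.6, 33.2], 140), ([172.5, 67.2], 6811), ([130.9, 37.6], 70), ([146.8, 37.1], 81), ([45.8, 94.1], 107), ([275.0, 94.9], 89), ([138.2, 95.1], 127), ([168.9, 101.9], 114)]
w9 [([173.0, 66.3], 6924), ([132.9, 37.6], 69), ([148.9, 36.8], 78), ([45.8, 94.1], 107), ([275.0, 94.9], 89), ([140.6, 94.8], 139), ([171.2, 101.8], 111)]
```

>>> step_arm(commands=[0, -0.05, 0, 0, 0, 0, 0.82, 0, -0.1, 0, 0, 0, 0, 0.82, 0, -0.1, 0, 0, 0, 0, 0.82])

```text
clock: 11.7
eef_pos: [591.7, 15.0, 144.8]
tool_rot: [3.136, 0.0, -0.245]
force: [-2.9, -9.9, 10.0]
width: 70.3
gripper_force: 6.0
```

>>> step_arm(commands=[0, 0.1, 0, 0, 0, 0, 0.82, 0, 0.2, 0, 0, 0, 0, 0.82, 0, 0.35, 0, 0, 0, 0, 0.82, 0, 0.45, 0, 0, 0, 0, 0.82, 0, 0.45, 0, 0, 0, 0, 0.82])

```text
clock: 12.2
eef_pos: [591.7, 14.8, 144.7]
tool_rot: [3.141, -0.001, -0.242]
force: [0.2, -1.8, 7.4]
width: 69.9
gripper_force: 3.7
```

Run:
```python
from h import *
d=grab('wrist','w10');s=ctrl.read_state();print(s['eef_pos'],s['force'],s['width'],st(s['eef_pos']))
cv2.imwrite('pics/w10c.png',cv2.resize(d['image'][250:400,150:430,::-1],None,fx=2.8,fy=2.8,interpolation=cv2.INTER_CUBIC))
```

```text
[591.76043265  14.75922607 144.70629191] [-0.32816508 -2.20246774  6.37078971] 69.96622630579809 (np.float64(1.2), np.float64(17.6))
```

View pics/w10c.png

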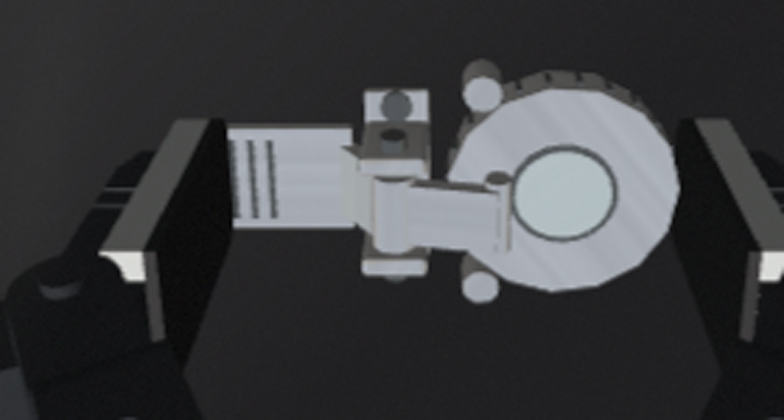

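Chamber sits against both pins; the hand has only just relaxed (stiction). Back off a little more.

>>> step_arm(commands=[0, 0.15, 0, 0, 0, 0, 0.82, 0, 0.3, 0, 0, 0, 0, 0.82, 0, 0.4, 0, 0, 0, 0, 0.82, 0, 0.4, 0, 0, 0, 0, 0.82])

```text
clock: 12.65
eef_pos: [591.4, 13.7, 144.6]
tool_rot: [-3.139, -0.001, -0.24]
force: [1.1, 3.6, 5.9]
width: 70.0
gripper_force: 2.8
```

>>> step_arm(commands=[0, 0, -0.2, 0, 0, 0, 0.82, 0, 0, -0.4, 0, 0, 0, 0.82, 0, 0, -0.7, 0, 0, 0, 0.82, 0, 0, -1.2, 0, 0, 0, 0.82, 0, 0, -2.5, 0, 0, 0, 0.82, 0, 0, -5, 0, 0, 0, 0.82, -1, 0, -8, 0, 0, 0, 0.82, -2, 0, -8, 0, 0, 0, 0.82, -2, 0, -8, 0, 0, 0, 0.82, -2, 0, -8, 0, 0, 0, 0.82])

```text
clock: 13.65
eef_pos: [570.6, 16.4, 223.9]
tool_rot: [3.141, 0.001, -0.241]
force: [1.1, 0.4, -0.5]
width: 69.9
gripper_force: 0.0
```

Run:
```python
from h import *
d=grab('wrist','w11');s=ctrl.read_state();print(s['eef_pos'],s['force'],s['width'],st(s['eef_pos']))
cv2.imwrite('pics/w11c.png',cv2.resize(d['image'][120:320,150:430,::-1],None,fx=2.8,fy=2.8,interpolation=cv2.INTER_CUBIC))
```

```text
[570.7395059   16.30159602 223.55325675] [0.54440331 0.16022071 0.053481  ] 69.83502150643253 (np.float64(-19.6), np.float64(14.0))
```

View pics/w11c.png

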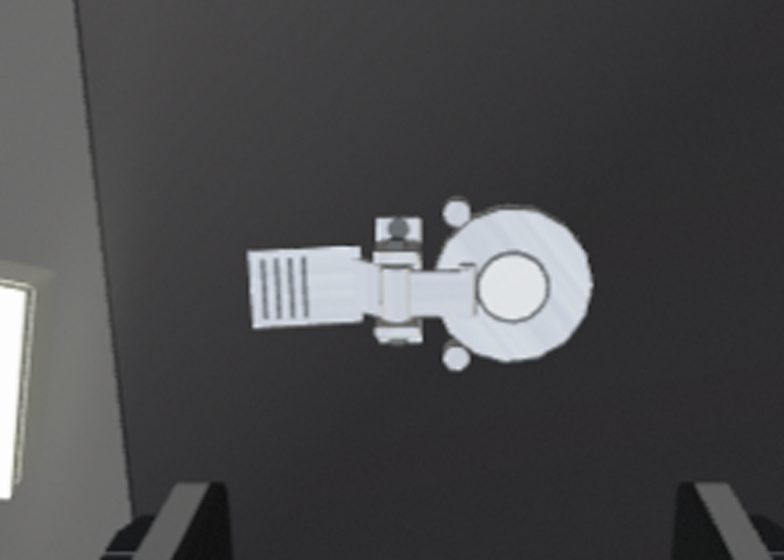

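Clip rests on the chamber at the pins. I'll measure how well it is home.

Run:
```python
from h import *
for name in ('w11',):
    d=dict(np.load(f'pics/{name}.npz'));g=cv2.cvtColor(d['image'],cv2.COLOR_RGB2GRAY)
    def sub(x,y,r):
        w=g[y-r:y+r+1,x-r:x+r+1].astype(float);w=np.clip(w-70,0,None);v,u=np.mgrid[-r:r+1,-r:r+1];return x+(w*u).sum()/w.sum(),y+(w*v).sum()/w.sum()
    A=sub(150+round(456/2.8),120+round(212/2.8),5);B=sub(150+round(456/2.8),120+round(358/2.8),5)
    # disc: right-half contour circle fit on z=157
    m=(g>110).astype(np.uint8);n,l=cv2.connectedComponents(m);k=l[120+283//1*10//28,150+570*10//28]
    c=max(cv2.findContours((l==k).astype(np.uint8),0,1)[0],key=len)[:,0]
    c=c[c[:,0]>150+490/2.8]
    W=np.array([st(ray(d,*p,157)) for p in c.astype(float)],float)
    M=np.c_[2*W,np.ones(len(W))];s=np.linalg.lstsq(M,(W**2).sum(1),rcond=None)[0];print('circle',s[:2],np.sqrt(s[2]+s[0]**2+s[1]**2))
    a,b=[np.array(st(ray(d,*p,157)),float) for p in(A,B)];print('pins',a,b,'dist',np.linalg.norm(s[:2]-a),np.linalg.norm(s[:2]-b))
    print('window',st(ray(d,150+513/2.8,120+287/2.8,157)),'rows',A,B)
```

```text
circle [0.23616463 0.00835573] 17.485932418912288
pins [16.7 12.4] [-16.6  12.5] dist 20.60608460560889 20.964198438189147
window (np.float64(-0.0), np.float64(-0.3)) rows (np.float64(313.21186602870813), np.float64(196.31043062200956)) (np.float64(312.78547028011843), np.float64(247.12423138237304))
```

```bash
python3 -c "
from cell import ctrl
print(ctrl.finish_job())"
```

```text
the job is handed in; nothing more can be done
None
```

The steel chamber is loaded: it sits home against both pins (measured to about 0.5 mm) with the clip resting on it, the hand is withdrawn, and the job was handed in at about 14 s of the 64 s allowed. I pre-pushed the chamber up to the seat with the fingers shut before holding the clip down.

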